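Find the loose bearing cap bolt and hold its cap open

ROBOT

A 7-joint arm with a two-finger parallel gripper is mounted at the origin on a cart in front of the work surface, level with it; the furniture and walls round the work are solid. World frame = base frame: x ahead of the robot, y to its left, z up, the work surface at z = 0. Lengths are in m, angles in rad, forces in N, time in s.
With the tool pointing down it reaches from about 0.4 to 0.85 m from the base axis. Payload 10.4 kg.
Tool frame: the origin (TCP) lies at the very end of the fingers, on their centre line; the grasp point (between the pads) lies 19 mm behind it (r.pinch_z is the distance from the TCP to the grasp point, in m); z points along the fingers, y is the line along which they close (so a half turn about z gives the same grasp; the last joint's range is limited). The gripper opens to 87 mm and grips with 3 to 60 N. Pads are 19 mm wide; open, the fingers measure 117 mm over their backs; the gripper's body (75 mm by 190 mm) begins 51 mm behind the grasp point.
Start: joints at [1.228, 0.332, -0.065, 1.46, 0.022, 1.35, -0.088], TCP at [0.197, -0.593, 0.223] pointing down, gripper open.
Joint ranges: [-2.6, 2.6], [-0.5, 2.12], [-1.47, 1.34], [0.16, 2.42], [-1.27, 4.41], [0.06, 2.06], [-2.6, 2.6]. Speed limits (rad/s): [2.22, 2.22, 2.79, 2.79, 3.14, 3.14, 3.14].

INTERFACE

Orientations are given as a unit quaternion [x, y, z, w].
In Python, from bench import sensors, vision, r gives the robot as it stands.
- The arm moves only by the shell command python3 -m crank 'ROWS' [OPENING] [FORCE]. ROWS is JSON, a list of rows, each a list of 2 entries, a list of its own where there are three numbers: the shift along the tool's x, y, z normalised to -1 to 1, where 1 is 3 cm, then the turn about the tool's z normalised to -1 to 1, where 1 is 8 degrees. A call has 1 to 12 rows; each row shifts and turns the commanded pose from where the row before left it, along the tool's axes as they then stand; what a row does not reach is not made up. A row lasts 1/8 s, in which the tool goes at most 62.5 mm and 10.7 degrees, less where a joint would pass 70% of its speed; a pose out of reach is approached as far as the arm can. A call with a number of a shift or a turn outside -1 to 1 is refused whole. A call with a gripper value outside its range is refused whole. OPENING is the opening, from 0 (shut) to 1 (fully open), set as the call begins (- or left out, the last holds). The fingers move at their own pace and stop on an object; FORCE is the grip in N (left out, the last holds). Time passes only in rows, so rows that do not move let the fingers close. It gives the time, the measured TCP pose, the force, the opening and the grip force at its end, in the units of the state.
- sensors.read_state(): the state, without advancing time (a new reading comes with each control period).
- vision.camera(name): name is "scene" or "top" or "wrist"; returns the picture (400x640x3 uint8, red, green, blue); there is no depth.
- vision.camera_model(name): a dict with "vertical_fov" (degrees; the focal length in pixels is half the picture's height over the tangent of half this angle, whatever the lens; pixels are square), "cx", "cy" (the principal point, pixels), "camera_from_world" (4x4, takes a point from world to camera coordinates); the wrist camera has in their place "hand_eye" (4x4, takes a point from camera to tool coordinates, whose origin is the TCP and whose axes are the flange's). Camera axes: x right, y down, z forward; pixel columns grow to the right and rows downward; lengths in m; the calibration is good to about 2 mm. A picture is of the moment at which its call begins: read the wrist's pose just before it. camera_model takes no time and is no camera call.
- r.close_job(): hands the job in; it is judged then, once.
The state is a dict: "time": time; "joint_positions": joint angles; "joint_vel": joint speeds; "joint_torque": joint torques, N m; "ee_pos": TCP position; "eef_rot": TCP orientation; "ft_force": force on the tool from outside, world axes, zero at the start; "torque": the same for the moment, N m; "width": finger opening in m; "grip_force": force on a finger pad.
Only numpy, scipy, OpenCV 4.12 (cv2) and the standard library are available. Lean on these libraries where they do the work, as an engineer would, in place of code of your own. Each camera call takes 0.05 s, during which the arm holds its last target. There are 200 camera calls.

TASK

One of the three captive bolts on the line shaft's bearing caps was never done up. Tap the three bolt heads from above with the fingers, going from left to right, to feel which one gives; then take the lifting lug of that bolt's cap, swing the cap up by at least 40 degrees and finish while holding it open, so that I can look at the bearing shell - it falls shut if you let go. Do not force the two caps that are bolted tight, and leave the tools and the tin lying around the shaft where they are.

Things in the scene. Friction and masses are not known exactly. Their poses are not given: they have to be found in the camera images.
- shaft_bed: Line shaft on its bed: grey plate 176 x 400 x 12 mm, fixed to the bench, turned up to 20 degrees; 25 mm steel shaft along its y, axis 56 mm up, dark pulley at its right end, three green split bearing housings 130 mm apart. Origin: on the bench under the shaft and the middle housing; x across the shaft away from the robot, y left along the shaft, z up. Which bolt is loose varies.
- bolt_left (a point): Centre of the top of the left bolt's round dark knurled head (cap shut), 23 mm across, 12 mm high, 90 mm above the bench, on the near flange of the cap. All three look alike and stand equally high. A tight bolt does not give; the loose one sinks 6 mm on its spring under 1 to 3 N, stops hard, springs back. Captive: it swings up with its cap, nothing to unscrew.
- bolt_middle (a point): Centre of the top of the middle bolt's round dark knurled head (cap shut), 23 mm across, 12 mm high, 90 mm above the bench, on the near flange of the cap. All three look alike and stand equally high. A tight bolt does not give; the loose one sinks 6 mm on its spring under 1 to 3 N, stops hard, springs back. Captive: it swings up with its cap, nothing to unscrew.
- bolt_right (a point): Centre of the top of the right bolt's round dark knurled head (cap shut), 23 mm across, 12 mm high, 90 mm above the bench, on the near flange of the cap. All three look alike and stand equally high. A tight bolt does not give; the loose one sinks 6 mm on its spring under 1 to 3 N, stops hard, springs back. Captive: it swings up with its cap, nothing to unscrew.
- lug_left (a point): Grasp point on the left cap's lifting lug as it stands with the cap shut (the point does not rise with the cap), 101 mm above the bench: green upright lug over the shaft, 12 mm thick along the bed's y, 26 mm wide along x, hole through it, round top 13 mm above this point, the cap's crown 17 mm below it; room for fingers on both y sides.
- hinge_left (a point): Hinge pin of the left cap (upper half of the housing, 34 mm wide along the shaft), at its far side: 52 mm beyond (bed x) and 43 mm below the lug's grasp point; pin axis along the bed's y.
- lug_middle (a point): Grasp point on the middle cap's lifting lug as it stands with the cap shut (the point does not rise with the cap), 101 mm above the bench: green upright lug over the shaft, 12 mm thick along the bed's y, 26 mm wide along x, hole through it, round top 13 mm above this point, the cap's crown 17 mm below it; room for fingers on both y sides.
- hinge_middle (a point): Hinge pin of the middle cap (upper half of the housing, 34 mm wide along the shaft), at its far side: 52 mm beyond (bed x) and 43 mm below the lug's grasp point; pin axis along the bed's y.
- lug_right (a point): Grasp point on the right cap's lifting lug as it stands with the cap shut (the point does not rise with the cap), 101 mm above the bench: green upright lug over the shaft, 12 mm thick along the bed's y, 26 mm wide along x, hole through it, round top 13 mm above this point, the cap's crown 17 mm below it; room for fingers on both y sides.
- hinge_right (a point): Hinge pin of the right cap (upper half of the housing, 34 mm wide along the shaft), at its far side: 52 mm beyond (bed x) and 43 mm below the lug's grasp point; pin axis along the bed's y.
- cap_free (a joint): Opening angle (rad) of the cap whose bolt is loose, whichever place that is: 0 shut, up to 1.15 at its stop; its near side swings up and away from the robot. It weighs 0.2 to 0.4 kg, the hinge is easy, and from any angle it falls shut when let go.
- cap_fast1 (a joint): Lift (rad) of one of the two caps that are bolted tight: 0; it gives only about 0.03 rad when its lug is pulled up with 17 N.
- cap_fast2 (a joint): Lift (rad) of the other of the two caps that are bolted tight: 0; it gives only about 0.03 rad when its lug is pulled up with 17 N.
- grease_tin: Bystander: round flat tin, gold lid, 76 mm across, 33 mm high; origin under its centre
- ratchet: Bystander: chrome ratchet handle, 254 mm long, 32 mm high; origin under its middle, length along its y
- hex_keys: Bystander: dark red folding hex key set, 95 mm long, 30 mm high; origin under its middle
- ring_spanner: Bystander: silver ring spanner lying flat, 240 mm long, 6 mm high; origin under its middle
- screwdriver: Bystander: red-handled screwdriver, 179 mm long, 30 mm high; origin under its middle

How it is judged:
On the way, in this order (a step that is already met when the one before it is completed fails the run):
1. the left bolt head is tapped from above with the fingers (more than 1 N) (horizontal distance between the grasp point and bolt_left below 0.022 m and distance between the grasp point and bolt_left below 0.06 m and contact force between the fingers and anything else above 1 N), for 0.04 s.
2. the middle bolt head is tapped from above with the fingers (more than 1 N) (horizontal distance between the grasp point and bolt_middle below 0.022 m and distance between the grasp point and bolt_middle below 0.06 m and contact force between the fingers and anything else above 1 N), for 0.04 s.
3. the right bolt head is tapped from above with the fingers (more than 1 N) (horizontal distance between the grasp point and bolt_right below 0.022 m and distance between the grasp point and bolt_right below 0.06 m and contact force between the fingers and anything else above 1 N), for 0.04 s.
At the end, for the whole second after the job is handed in: The cap whose bolt is loose stands open by more than 0.65 rad (37 degrees), still, carried by the robot's fingers (more than 0.5 N); the other two caps are shut (value of joint cap_free above 0.65 rad and contact force between the fingers and cap_free above 0.5 N and velocity of joint cap_free between -0.1 and 0.1 rad/s and value of joint each of cap_fast1, cap_fast2 below 0.04 rad); the arm keeps its last pose, push and grip.
It fails at once if a cap that is bolted tight is forced upward (more than 0.04 rad, some 20 N at its lug) (value of joint any of cap_fast1, cap_fast2 above 0.04 rad).
It fails at once if a bystander is moved by more than 30 mm (distance of any of grease_tin, ratchet, hex_keys, ring_spanner, screwdriver from where it was at the start of the episode above 0.03 m).
It also fails if it takes over 48 s, if anything falls off the work surface, if the arm or the gripper's body presses on something with over 40 N, if the wrist force passes 120 N, or if a joint passes its speed limit or range.

## Working session

There is one attempt and no reset: what is moved stays moved. The work goes in short steps, Python scripts to look and compute and a shell command to move; the robot and the scene stay as the last step left them, time stands still between calls to the robot, and variables do not carry over. Pictures are saved under pics/ and viewed, at most 10 in all, crops included, and the job is handed in when it is done.

```bash
ls; mkdir -p pics; python3 - <<'E'
from bench import sensors, vision, r
import cv2,json,numpy as np
np.set_printoptions(precision=4,suppress=True)
for n in("top","scene"):
    cv2.imwrite(f"pics/{n}0.png",vision.camera(n)[:,:,::-1]); m=vision.camera_model(n); print(n,m)
print(vision.camera_model("wrist")); print(sensors.read_state(),r.pinch_z)
E
```

```text
pics
top {'vertical_fov': 52.39243935646085, 'cx': 315.74111140027486, 'cy': 192.89125565948578, 'camera_from_world': array([[-0.0034, -0.9996,  0.0281, -0.0928],
       [-0.9932,  0.0001, -0.1162,  0.5641],
       [ 0.1161, -0.0283, -0.9928,  1.0267],
       [ 0.    ,  0.    ,  0.    ,  1.    ]])}
scene {'vertical_fov': 57.79402874418766, 'cx': 311.89135362174125, 'cy': 202.61940134518017, 'camera_from_world': array([[-0.8565, -0.5162,  0.0011,  0.4524],
       [-0.2739,  0.4528, -0.8485,  0.2644],
       [ 0.4375, -0.727 , -0.5292,  0.6038],
       [ 0.    ,  0.    ,  0.    ,  1.    ]])}
{'vertical_fov': 66.37623923006741, 'cx': 316.88668951719626, 'cy': 205.58579578034082, 'hand_eye': array([[ 0.0002, -0.9673, -0.2537,  0.0698],
       [ 1.    ,  0.0004, -0.0006, -0.0003],
       [ 0.0007, -0.2537,  0.9673, -0.1632],
       [ 0.    ,  0.    ,  0.    ,  1.    ]])}
{'time': 0.1, 'joint_positions': array([ 1.2284,  0.3329, -0.0647,  1.4608,  0.0216,  1.3499, -0.0885]), 'joint_vel': array([ 0.0009, -0.0009,  0.0006, -0.0008, -0.0008,  0.0002, -0.002 ]), 'joint_torque': array([  0.0009, -62.4547,   0.0244, -39.0719,  -0.0614,   0.0365,
         0.0001]), 'ee_pos': array([ 0.1964, -0.593 ,  0.2218]), 'eef_rot': array([ 0.9872,  0.1593, -0.0001, -0.0007]), 'ft_force': array([ 0.3622, -0.5128, -0.1277]), 'torque': array([-0.0314,  0.0204,  0.0292]), 'grip_force': 0.0, 'width': 0.08699653567092848} 0.0187
```

View pics/top0.png

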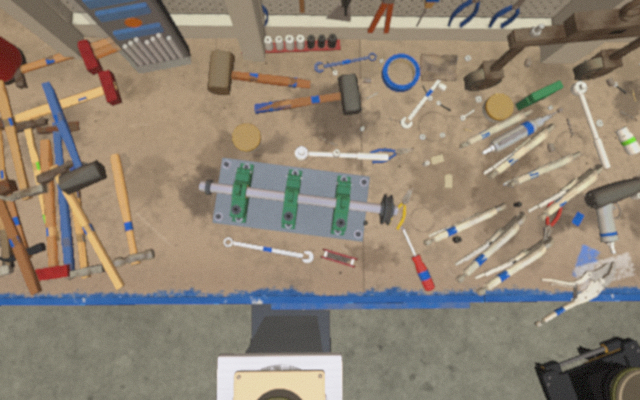

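View pics/scene0.png

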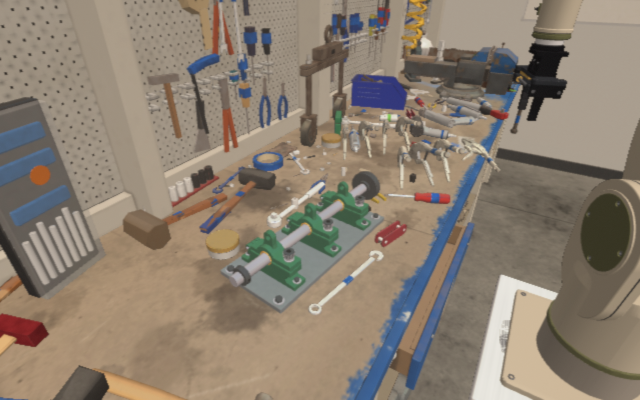

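The top view shows the plate at about (291,200) with three green housings at columns 241, 291 and 342, and the pulley at (387,209). The bolts are dark blobs at their lower (near) ends. I'll enlarge that area to measure them.

```bash
cat > h.py <<'E'
import cv2,numpy as np
from bench import sensors,vision,r
from scipy.spatial.transform import Rotation as R
np.set_printoptions(precision=4,suppress=True)
def K(m): return 200/np.tan(np.radians(m["vertical_fov"])/2)
def ray(m,u,v,T):  # T world_from_camera
    d=T[:3,:3]@np.array([(u-m["cx"])/K(m),(v-m["cy"])/K(m),1]); return T[:3,3],d
def onplane(m,u,v,z,T):
    o,d=ray(m,u,v,T); return o+d*(z-o[2])/d[2]
def topT(n="top"):
    m=vision.camera_model(n); return m,np.linalg.inv(m["camera_from_world"])
def wristT():
    m=vision.camera_model("wrist"); s=sensors.read_state(); T=np.eye(4); T[:3,:3]=R.from_quat(s["eef_rot"]).as_matrix(); T[:3,3]=s["ee_pos"]; return m,T@m["hand_eye"]
def green(im):
    h=cv2.cvtColor(im,cv2.COLOR_RGB2HSV); return cv2.inRange(h,(55,90,30),(90,255,255))
E
python3 - <<'E'
from h import *
im=cv2.imread("pics/top0.png")[:,:,::-1].copy()
m,T=topT(); g=green(im); g[:, :210]=0; g[:,380:]=0; g[:150]=0;g[250:]=0
n,l,s,c=cv2.connectedComponentsWithStats(g)
for i in range(1,n):
    if s[i,4]>20: print(s[i],c[i],onplane(m,*c[i],.07,T))
cv2.imwrite("pics/crop1.png",cv2.resize(im[150:250,200:400,::-1],None,fx=4,fy=4,interpolation=cv2.INTER_CUBIC))
E
```

```text
[231 164  20  58 572] [240.493  190.8759] [0.5648 0.0961 0.07  ]
[282 170  19  59 537] [291.2067 196.7263] [ 0.55   -0.0311  0.07  ]
[332 177  18  58 540] [341.4463 203.0296] [ 0.534  -0.1575  0.07  ]
```

View pics/crop1.png

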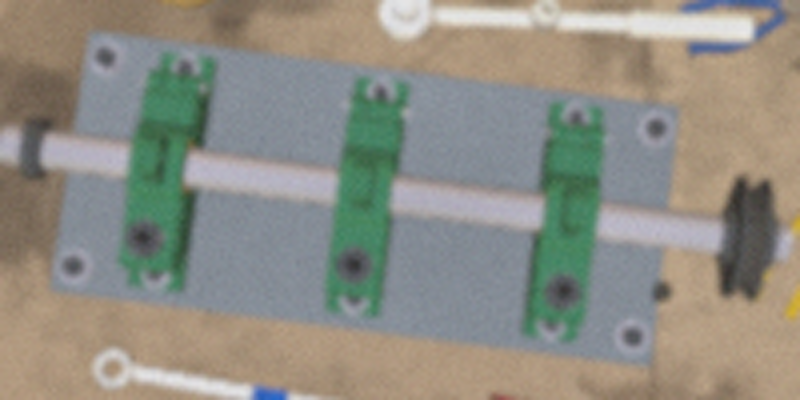

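The crop shows the bolt heads at (145,238), (354,265) and (564,291) in crop pixels, and the lugs near (157,158), (367,185) and (573,212).

```bash
python3 - <<'E'
from h import *
m,T=topT()
B=[onplane(m,200+u/4,150+v/4,.09,T) for u,v in((145,238),(354,265),(564,291))]
L=[onplane(m,200+u/4,150+v/4,.108,T) for u,v in((157,158),(367,185),(573,212))]
for b in B+L: print(b)
y=B[0]-B[2]; print(np.linalg.norm(y)); print("yaw deg",np.degrees(np.arctan2(-y[0],y[1])))
s=sensors.read_state(); M=R.from_quat(s["eef_rot"]).as_matrix(); print(M)
print("tool delta to B0", M.T@(B[0]-s["ee_pos"]))
E
```

```text
[0.5165 0.1024 0.09  ]
[ 0.4998 -0.0253  0.09  ]
[ 0.4836 -0.154   0.09  ]
[0.5636 0.0932 0.108 ]
[ 0.5471 -0.0336  0.108 ]
[ 0.5306 -0.1584  0.108 ]
0.2585585542125319
yaw deg -7.315800929405769
[[ 0.9493  0.3144 -0.0005]
 [ 0.3144 -0.9493  0.0012]
 [-0.0001 -0.0013 -1.    ]]
tool delta to B0 [ 0.5226 -0.5593  0.1325]
```

```bash
python3 -m crank '[[[1,-0.5,0],0.8],[[1,-0.5,0],0.8],[[1,-0.7,0],0.8],[[1,-1,0],0.8],[[1,-1,0],0],[[1,-1,0],0],[[1,-1,0],0],[[1,-1,0],0],[[1,-1,0],0],[[0.7,-1,0],0],[[0,-1,0],0],[[0,-1,0],0]]' 0 10
cat > d.py <<'E'
from h import *
B=np.array([[0.5165,0.1024,.09],[0.4998,-0.0253,.09],[0.4836,-0.154,.09]])
def delta(p):
    s=sensors.read_state(); M=R.from_quat(s["eef_rot"]).as_matrix()
    d=M.T@(np.array(p)-s["ee_pos"]); return d/0.03, np.degrees(np.arctan2(M[1,0],M[0,0]))
E
python3 -c "
from d import *
print(delta(B[0]),sensors.read_state()['time'])"
```

```text
time: 1.6
ee_pos: [0.5049, -0.2778, 0.2219]
eef_rot: [0.998, -0.063, -0.0, -0.0]
ft_force: [0.5, -0.2, 0.0]
width: 0.0005
grip_force: 0.0
(array([ -1.2133, -12.6184,   4.4052]), np.float64(-7.25236667699627)) 1.6
```

```bash
python3 -m crank '[[[-0.1,-1,0],0],[[-0.1,-1,0],0],[[-0.1,-1,0],0],[[-0.1,-1,0],0],[[-0.1,-1,0],0],[[-0.1,-1,0],0],[[-0.1,-1,0.3],0],[[-0.1,-1,0.5],0],[[-0.1,-1,0.5],0],[[-0.1,-1,0.5],0],[[-0.1,-1,0.4],0],[[-0.1,-1,0],0]]' && python3 -m crank '[[[0,-0.6,0],0],[[0,0,0],0]]' 
python3 - <<'E'
from d import *
print(delta(B[0]),sensors.read_state()['time'])
m,T=wristT(); im=vision.camera("wrist"); cv2.imwrite("pics/w1.png",im[:,:,::-1]); np.save("w1T.npy",T)
E
```

```text
time: 3.1
ee_pos: [0.5139, 0.0834, 0.1553]
eef_rot: [0.998, -0.063, -0.001, 0.0]
ft_force: [0.0, 0.0, 0.4]
width: 0.0003
grip_force: 0.0
time: 3.35
ee_pos: [0.5167, 0.1017, 0.1563]
eef_rot: [0.998, -0.062, -0.0, -0.0]
ft_force: [0.4, -0.4, 0.1]
width: 0.0002
grip_force: 0.0
(array([-0.0071, -0.0203,  2.209 ]), np.float64(-7.130985398565369)) 3.35
```

View pics/w1.png

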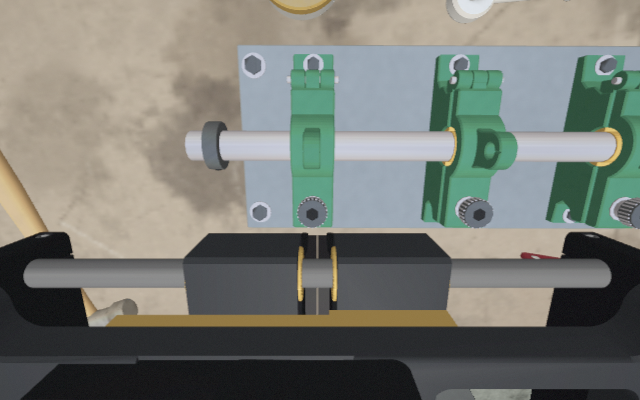

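The wrist view shows the left bolt at (312,212), the middle bolt at (478,212) and the left lug top at (312,147), with the closed fingers at column 317. The tool's yaw matches the bed.

```bash
python3 - <<'E'
from d import *
m=vision.camera_model("wrist"); T=np.load("w1T.npy")
for u,v,z in((312,212,.09),(478,212,.09),(312,147,.114)):
    p=onplane(m,u,v,z,T); print(p,delta(p))
E
```

```text
[0.5213 0.1057 0.09  ] (array([ 0.1281, -0.1972,  2.2081]), np.float64(-7.231855724704553))
[ 0.5053 -0.0227  0.09  ] (array([0.1378, 4.1181, 2.2094]), np.float64(-7.231855724704553))
[0.5724 0.0987 0.114 ] (array([ 1.8464, -0.1802,  1.4071]), np.float64(-7.231855724704553))
```

```bash
python3 -m crank '[[[0.13,-0.15,0.9],0],[[0,0,0.9],0],[[0,0,0.2],0],[[0,0,0],0]]'; python3 -m crank '[[[0,0,0.1],0],[[0,0,0.1],0],[[0,0,0],0]]';  python3 -m crank '[[[0,0,0.1],0],[[0,0,0],0]]'
```

```text
time: 3.9
ee_pos: [0.5215, 0.1037, 0.0968]
eef_rot: [0.998, -0.064, -0.0, 0.0]
ft_force: [0.1, -0.3, 0.7]
width: 0.0011
grip_force: 0.0
time: 4.28
ee_pos: [0.5215, 0.1044, 0.0906]
eef_rot: [0.998, -0.063, 0.0, 0.0]
ft_force: [0.3, 0.1, 0.2]
width: 0.0006
grip_force: 0.0
time: 4.53
ee_pos: [0.5217, 0.1045, 0.0901]
eef_rot: [0.998, -0.063, 0.0, 0.001]
ft_force: [-12.4, -3.1, 29.3]
width: 0.0006
grip_force: 14.5
```

The left bolt is tight: 29 N with no give. On to the middle one.

```bash
python3 -m crank '[[[0,0,-0.7],0],[[0,0.9,0],0],[[0,0.9,0],0],[[0,0.9,0],0],[[0,0.9,0],0],[[0,0.7,0],0],[[0,0,0.4],0],[[0,0,0],0]]'; python3 -m crank '[[[0,0,0.1],0],[[0,0,0],0]]';python3 -m crank '[[[0,0,0.1],0],[[0,0,0],0]]';  python3 -m crank '[[[0,0,0.07],0],[[0,0,0],0]]'
```

```text
time: 5.52
ee_pos: [0.5044, -0.0225, 0.0954]
eef_rot: [0.998, -0.063, -0.001, -0.0]
ft_force: [0.1, 0.2, -0.1]
width: 0.0004
grip_force: 0.0
time: 5.78
ee_pos: [0.5051, -0.0228, 0.0934]
eef_rot: [0.998, -0.063, -0.0, -0.0]
ft_force: [-0.7, -0.4, 0.3]
width: 0.0002
grip_force: 0.0
time: 6.02
ee_pos: [0.5052, -0.0233, 0.0906]
eef_rot: [0.998, -0.063, 0.0, -0.0]
ft_force: [-0.2, -0.8, -0.8]
width: 0.0006
grip_force: 0.0
time: 6.28
ee_pos: [0.5053, -0.0234, 0.0902]
eef_rot: [0.998, -0.063, 0.0, 0.0]
ft_force: [-9.4, 0.4, 22.0]
width: 0.0006
grip_force: 11.0
```

Middle is tight too (22 N, no give), so the right one should be loose. I'll tap it.

```bash
python3 -m crank '[[[0,0,-0.7],0],[[0,0.9,0],0],[[0,0.9,0],0],[[0,0.9,0],0],[[0,0.9,0],0],[[0,0.7,0],0],[[0,0,0.5],0],[[0,0,0],0]]'; python3 -m crank '[[[0,0,0.1],0],[[0,0,0],0]]';python3 -m crank '[[[0,0,0.1],0],[[0,0,0],0]]';  python3 -m crank '[[[0,0,0.05],0],[[0,0,0],0]]'
```

```text
time: 7.28
ee_pos: [0.4878, -0.1502, 0.0928]
eef_rot: [0.998, -0.063, -0.001, -0.001]
ft_force: [-0.8, 1.0, -0.1]
width: 0.0006
grip_force: 0.0
time: 7.52
ee_pos: [0.4889, -0.1507, 0.0913]
eef_rot: [0.998, -0.063, -0.0, -0.0]
ft_force: [0.4, -0.3, 0.7]
width: 0.0004
grip_force: 0.0
time: 7.78
ee_pos: [0.4891, -0.1512, 0.0886]
eef_rot: [0.998, -0.063, 0.0, -0.0]
ft_force: [-0.1, 0.9, 1.6]
width: 0.0003
grip_force: 0.7
time: 8.02
ee_pos: [0.489, -0.1514, 0.087]
eef_rot: [0.998, -0.063, 0.0, -0.0]
ft_force: [1.0, 1.1, 1.9]
width: 0.0005
grip_force: 1.0
```

The right bolt gives, sinking 3 mm under about 2 N. I'll press slightly more so the tap counts, then rise and look at the lug.

```bash
python3 -m crank '[[[0,0,0.08],0],[[0,0,0],0]]'; python3 -m crank '[[[0,0,-0.8],0],[[0.6,0,-0.9],0],[[0,0,-0.5],0],[[0,0,0],0],[[0,0,0],0]]' 1 20
python3 - <<'E'
from d import *
m,T=wristT(); im=vision.camera("wrist"); cv2.imwrite("pics/w2.png",im[:,:,::-1]); np.save("w2T.npy",T); print(sensors.read_state()['joint_positions'])
E
```

```text
time: 8.28
ee_pos: [0.489, -0.1514, 0.0846]
eef_rot: [0.998, -0.063, 0.0, -0.0]
ft_force: [0.6, 0.3, 3.6]
width: 0.0004
grip_force: 1.4
time: 8.9
ee_pos: [0.5055, -0.1538, 0.1494]
eef_rot: [0.998, -0.064, -0.001, -0.0]
ft_force: [0.0, -0.7, 0.6]
width: 0.0427
grip_force: 0.0
[ 0.558   0.2031 -0.3892  1.792   0.0835  1.1645 -1.5552]
```

View pics/w2.png

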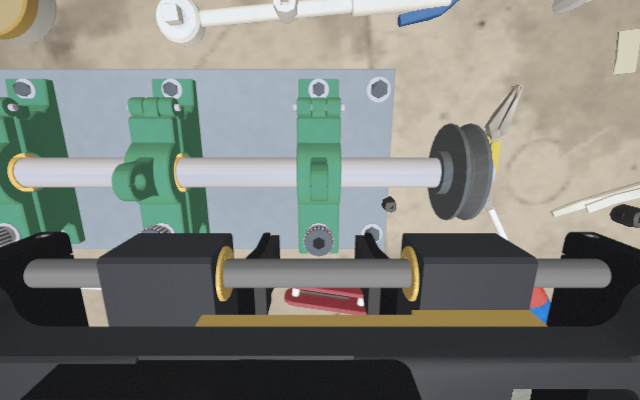

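The right lug is seen between the open fingers at about (319,178), and the shaft centreline is at row 171. The right bolt is at (319,242).

```bash
python3 - <<'E'
from d import *
m=vision.camera_model("wrist"); T=np.load("w2T.npy")
for u,v,z in((319,242,.09),(319,171,.056),(319.5,178,.114)):
    p=onplane(m,u,v,z,T); print(p)
    p[2]=.088; print(delta(p))
E
```

```text
[ 0.4873 -0.1524  0.09  ]
(array([-0.6058,  0.0337,  2.0465]), np.float64(-7.2866513839317735))
[ 0.5373 -0.1589  0.056 ]
(array([1.075 , 0.0374, 2.0432]), np.float64(-7.2866513839317735))
[ 0.5412 -0.1594  0.114 ]
(array([1.2055, 0.0362, 2.043 ]), np.float64(-7.2866513839317735))
```

```bash
python3 -m crank '[[[0.6,0.04,0],0],[[0.5,0,0],0],[[0,0,0.3],0],[[0,0,0.7],0],[[0,0,0.7],0],[[0,0,0.34],0],[[0,0,0],0]]' 1 15; python3 -m crank '[[[0,0,0],0],[[0,0,0],0],[[0,0,0],0],[[0,0,0],0],[[0,0,0],0]]' 0 15
```

```text
time: 9.82
ee_pos: [0.5383, -0.159, 0.0885]
eef_rot: [0.998, -0.063, -0.001, -0.0]
ft_force: [-0.4, 0.8, 0.5]
width: 0.0871
grip_force: 0.0
time: 10.45
ee_pos: [0.5392, -0.1591, 0.0894]
eef_rot: [0.998, -0.063, 0.0, 0.0]
ft_force: [0.7, -0.1, 0.7]
width: 0.0452
grip_force: 0.0
```

```bash
python3 -m crank '[[[0,0,0],0],[[0,0,0],0],[[0,0,0],0],[[0,0,0],0],[[0,0,0],0],[[0,0,0],0],[[0,0,0],0]]' 0 15
python3 - <<'E'
import numpy as np
# pinch (z=.107) rel hinge (bed x, z): (-52,49)mm ; rows of 5 deg, tool units (x, z down)
a0=np.arctan2(49,-52);R=np.hypot(52,49);P=[R*np.array([np.cos(a0-t),np.sin(a0-t)]) for t in np.radians(np.arange(0,51,5))]
print(np.round(np.diff(P,axis=0)*[1,-1]/30,2).tolist())
E
```

```text
time: 11.32
ee_pos: [0.5392, -0.1593, 0.0893]
eef_rot: [0.998, -0.064, 0.0, 0.0]
ft_force: [0.4, -0.8, -0.7]
width: 0.0121
grip_force: 15.0
[[0.15, -0.14], [0.16, -0.13], [0.17, -0.12], [0.18, -0.1], [0.19, -0.09], [0.2, -0.07], [0.2, -0.05], [0.21, -0.03], [0.21, -0.02], [0.21, 0.0]]
```

The lug is gripped (width 12.1 mm). Now I'll start the swing.

```bash
python3 -m crank '[[[0.15,0,-0.14],0],[[0,0,0],0]]'; python3 -m crank '[[[0.16,0,-0.13],0],[[0.17,0,-0.12],0],[[0,0,0],0]]'
```

```text
time: 11.58
ee_pos: [0.5428, -0.1598, 0.0931]
eef_rot: [0.998, -0.064, -0.001, -0.0]
ft_force: [-5.7, -0.4, -2.7]
width: 0.0115
grip_force: 15.0
time: 11.95
ee_pos: [0.5531, -0.161, 0.1009]
eef_rot: [0.998, -0.064, -0.001, 0.0]
ft_force: [-4.5, -0.7, -1.2]
width: 0.0122
grip_force: 15.0
```

```bash
python3 -m crank '[[[0.18,0,-0.1],0],[[0.19,0,-0.09],0],[[0.2,0,-0.07],0],[[0,0,0],0]]'; python3 -m crank '[[[0.2,0,-0.05],0],[[0.21,0,-0.03],0],[[0.21,0,-0.02],0],[[0.21,0,0],0],[[0,0,0],0]]'
python3 - <<'E'
from d import *
s=sensors.read_state(); print(s["ee_pos"])
a=cv2.resize(vision.camera("scene")[150:300,220:420],(800,600)); cv2.imwrite("pics/s2.png",a[:,:,::-1])
E
```

```text
time: 12.45
ee_pos: [0.5704, -0.1632, 0.1087]
eef_rot: [0.998, -0.063, -0.0, 0.0]
ft_force: [-3.9, -1.3, -3.4]
width: 0.0116
grip_force: 15.0
time: 13.08
ee_pos: [0.5955, -0.1665, 0.1117]
eef_rot: [0.998, -0.064, 0.0, 0.0]
ft_force: [-2.7, -2.0, -4.3]
width: 0.0122
grip_force: 15.0
[ 0.5955 -0.1665  0.1117]
```

View pics/s2.png

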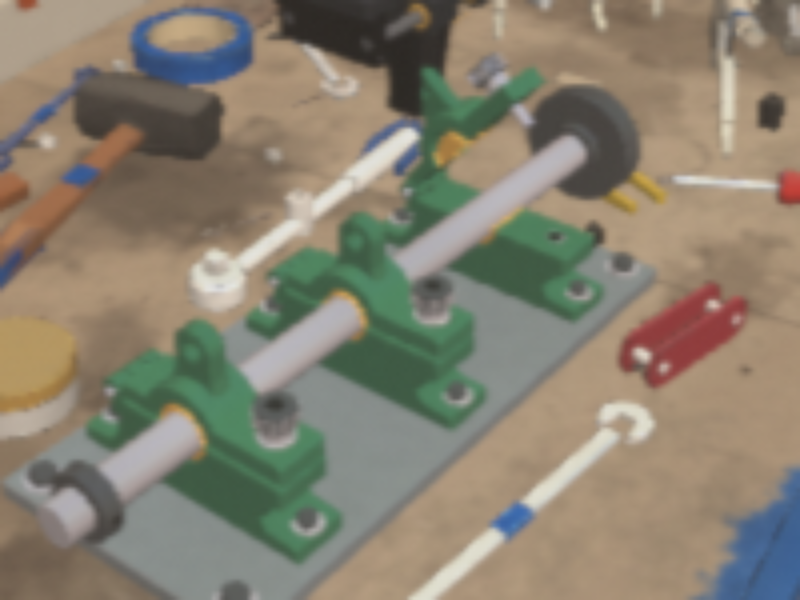

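The picture shows the right cap standing open at roughly 50°, with the gripper holding its lug near (430,90). The other two caps are shut and the tools are where they were. The measured travel (57 mm along, 22 mm up) also matches 50°. I'll let it settle, then hand in.

```bash
python3 -m crank '[[[0,0,0],0],[[0,0,0],0],[[0,0,0],0],[[0,0,0],0]]' && python3 -c "
from bench import r
print(r.close_job())"
```

```text
time: 13.62
ee_pos: [0.5951, -0.1664, 0.1118]
eef_rot: [0.998, -0.064, 0.0, 0.0]
ft_force: [-1.7, -2.6, -6.5]
width: 0.0119
grip_force: 15.0
the job is handed in; nothing more can be done
None
```

The right bolt is the loose one (left and middle did not give), and I handed the job in at 13.6 s with the right cap held open at about 50°, the other two caps shut and the tools and tin untouched; the hand-in returned no verdict.

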